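# Set the bottle-labeller's eccentric guide roller by gauge

### The job

On the labelling stand, swing the yellow lever to turn the eccentric bolt until its white roller lightly nips the orange gauge against the sprung rubber pad, while the gauge is still well short of the red stop: it must drag clearly, yet still slide when pushed. Then slide the gauge, without lifting it out, until its nose is against the red stop with the roller still nipping it lightly, and leave everything standing so. Never screw it down hard, and leave the bottles and other goods alone.

Things in the scene. Friction and masses are not known exactly. Their poses are not given: they have to be found in the camera images.
- stand: aluminium labelling stand, fixed, plate 270 x 310 mm, top at z 12 (the lane's floor). Origin on the table under it, z up, y along the lane towards the red stop, x across the lane from lever side to rubber pad. Stand coordinates are in mm from here. Low steel strips (top z 20) edge the lane at x 1. Beyond the pad: blue housings (top z 40), blue box and label roll (top z 64)
- pad (a point): middle of the black rubber pad's unloaded face (stand x 43, y 0, z 25; fixed to the stand, does not move with the pad). The pad is 200 mm long along y, z 13 to 37, and gives way towards +x on springs: 5 N before it starts to move, then 2.5 N more per mm, solid after 8 mm
- lane_end (a point): point in the middle of the lane on the face of the red end stop (stand x 25, y 110, z 25), where the gauge's nose must end up; the stop's top is 34 mm above the table
- lever: yellow lever (z 41 to 48) on the eccentric bolt; origin on the bolt's vertical axis (stand x -15, y 30) at table height, x axis along the lever to its post. Starts slack, 140 to 152 degrees anticlockwise from the stand's x axis (140 is its slack end); swings up to 1.75 rad anticlockwise seen from above, which tightens. Stays where left: 0.25 N m of friction, 2 to 4 N at the post
- bolt (a point): head of the eccentric bolt, z 57, 16 mm across. Under the lever sits the white roller (radius 22 mm, z 15 to 39, spins freely), its centre 15 mm off the bolt axis. The lever is clamped on the eccentric at an unknown angle, so where the roller meets the gauge must be felt: 0.5 to 1.3 rad from the slack end. There 0.1 rad closes the gap by 1.5 mm; first bearing adds some 1 N at the post
- lever_post (a point): black upright post at the lever's end, diameter 16 mm, z 48 to 82, 65 mm from the bolt axis; this point is on its axis at z 66. A right setting is up to 0.2 rad past first bearing, best near 0.1 rad: roller nips with 3 to 13 N
- gauge: orange setting gauge, a loose bar 36 mm wide (x), 130 mm long (y), 26 mm high, 0.2 to 0.33 kg, in the lane between roller and pad; origin at the centre of its underside, z up, y towards its nose and the red stop. It starts 50 to 75 mm short of the stop, already beside the roller. Slack, it slides with under 2 N; rightly nipped, with 2 to 10 N
- gauge_knob (a point): steel knob on the gauge, diameter 20 mm, 28 mm tall, on top, 45 mm behind the gauge's centre; this point is on its axis, 42 mm above the gauge's underside. The gauge's square rear face is 20 mm further back. It may be pushed at the rear face or moved by the knob
- bottle_a: tall dark red sauce bottle, 68 mm across, 230 mm high, a bystander; origin under its centre
- bottle_b: a second such bottle, a bystander; origin under its centre
- bean_jar: jar with green cap, 76 mm across, 110 mm high, a bystander; origin under its centre
- spice_can: can with orange label, 66 mm across, 100 mm high, a bystander; origin under its centre
- label_roll: white paper label roll lying flat, 90 mm across, 50 mm high, a bystander; origin under its centre
- driver: screwdriver with red handle lying down, a bystander; origin under it
Not all that is in view belongs to the job. Leave any blue or pink look-alike of the gauge alone.

How it is judged (in metres and radians):
On the way:
1. the roller nips the gauge lightly (3 to 13 N) while its nose is still at least 15 mm short of the red stop (contact force between lever and gauge between 3 and 13 N and y of gauge in the frame of stand below 0.03 m), for 0.2 s.
At the end, for the whole second after the job is handed in: the gauge lies flat in the lane with its nose within 4 mm of the red stop, the roller nips it with 3 to 13 N, and gauge and lever are at rest (contact force between lever and gauge between 3 and 13 N and y of gauge in the frame of stand above 0.041 m and angle between gauge's own z axis and vertical below 0.08 rad and linear speed of gauge below 0.01 m/s and angular speed of lever below 0.05 rad/s); the robot touches nothing.
It fails at once if the roller is screwed down hard on the gauge (over 22 N) (contact force between lever and gauge above 22 N).
It fails at once if the gauge is lifted out of the lane (raised over 15 mm) (z of gauge in the frame of stand above 0.027 m).
It fails at once if a bystander is moved more than 30 mm (distance of any of bottle_a, bottle_b, bean_jar, spice_can, label_roll, driver from where it was at the start of the episode above 0.03 m).
It also fails if it takes over 72 s, if anything falls off the work surface, if the arm or the gripper's body presses on something with over 40 N, if the wrist force passes 120 N, or if a joint passes its speed limit or range.

### The arm

A 6-joint arm with a two-finger parallel gripper is mounted at the origin on the work surface. World frame = base frame: x ahead of the robot, y to its left, z up, the work surface at z = 0. Lengths are in m, angles in degrees, forces in N, time in s.
With the tool pointing down it reaches from about 0.4 to 0.825 m from the base axis. Payload 7 kg.
Tool frame: the origin (TCP) lies at the centre of the arm's flange, where the gripper is bolted on; the fingertips stand 178 mm ahead of it and the grasp point (between the pads) lies 159 mm ahead of it (r.tips_ahead is the z of the fingertips in the tool frame, in m); z points along the fingers, y is the line along which they close (so a half turn about z gives the same grasp; the last joint's range is limited). The gripper opens to 88 mm and grips with 3 to 60 N. Pads are 19 mm wide; open, the fingers measure 130 mm over their backs; the gripper's body (78 mm by 193 mm) begins 47 mm behind the grasp point.
Start: joints at [-52.191, 20.546, 0.682, 0, -70.136, -16.507], TCP at [0.245, -0.629, 0.405] pointing down, gripper open.
Joint ranges: [-176.03, 176.03], [-82.01, 121.73], [-58.28, 71.71], [-173.87, 95.51], [-174.79, -0.11], [-173.66, 173.66]. Speed limits (degrees/s): [136.94, 136.94, 172.46, 180, 180, 180].

### API

Orientations are given as [roll, pitch, yaw] about the fixed x, y, z axes, in that order (R = Rz(yaw) Ry(pitch) Rx(roll)).
In Python, from plant import r gives the robot as it stands. The module is installed in compiled form; this text tells all that it offers.
- The arm moves only by the shell command python3 -m pendant 'ROWS' [FORCE]. ROWS is JSON, a list that holds one entry, the list of rows, each a list of 7 numbers: the shift along the tool's x, y, z in m, then the turn, a rotation vector about the tool's x, y, z in degrees, then the gripper command: -1 is shut, 1 is fully open, values between are in proportion. A call has 1 to 5 rows; each row is the pose to reach, as a shift and turn from the pose commanded when the call began, along the tool's axes at that moment; what a row does not reach only later rows make up. A row lasts 1/10 s, in which the tool goes at most 50 mm and 8.59 degrees, less where a joint would pass 70% of its speed; a pose out of reach is approached as far as the arm can. A call with a gripper value outside its range is refused whole. The fingers move at their own pace and stop on an object; FORCE is the grip in N (left out, the last holds). Time passes only in rows, so rows that repeat a pose let the fingers close. It gives the time, the measured TCP pose, the force, the opening and the grip force at its end, in the units of the state.
- r.get_state(): the state, without advancing time (a new reading comes with each control period).
- r.capture(name): name is "scene" or "side" or "wrist"; returns the picture (384x512x3 uint8, red, green, blue); there is no depth.
- r.camera_params(name): a dict with "fx", "fy", "cx", "cy" (pixels), "R" (3x3) and "t" (3): a world point X has camera coordinates R X + t. Camera axes: x right, y down, z forward; pixel columns grow to the right and rows downward; lengths in m; the calibration is good to about 2 mm. A picture is of the moment at which its call begins: read the wrist's pose just before it. camera_params takes no time and is no camera call; for the wrist camera it gives the pose at the moment of the call.
- r.close_job(): hands the job in; it is judged then, once.
The state is a dict: "time_s": time; "joints": joint angles; "qd": joint speeds; "joint_torque": joint torques, N m; "tcp_pos": TCP position; "eef_rot": TCP orientation; "contact_force": force on the tool from outside, world axes, zero at the start; "moment": the same for the moment, N m; "gripper_width": finger opening in m; "gripper_force": force on a finger pad.
Only numpy, scipy, OpenCV 4.12 (cv2) and the standard library are available. Lean on these libraries where they do the work, as an engineer would, in place of code of your own. Each camera call takes 0.05 s, during which the arm holds its last target. There are 200 camera calls.

## Working session

There is one attempt and no reset: what is moved stays moved. The work goes in short steps, Python scripts to look and compute and a shell command to move; the robot and the scene stay as the last step left them, time stands still between calls to the robot, and variables do not carry over. Pictures are saved under pics/ and viewed, at most 10 in all, crops included, and the job is handed in when it is done.

```bash
mkdir -p pics; python3 - <<'E'
from plant import r
import cv2
for n in("scene","side"):
    p=r.camera_params(n); print(n,p)
    cv2.imwrite(f"pics/{n}0.png",cv2.resize(r.capture(n)[:,:,::-1],(800,600),interpolation=cv2.INTER_CUBIC))
print(r.get_state())
E
```

```text
scene {'fx': 369.47782529330124, 'fy': 369.47782529330124, 'cx': 252.34564170512704, 'cy': 191.91882224851605, 'R': array([[-0.85988954,  0.51032899,  0.01242135],
       [ 0.43893476,  0.75157753, -0.49240988],
       [-0.26062665, -0.41796594, -0.8702748 ]]), 't': array([ 0.49227606, -0.21737201,  1.27110324])}
side {'fx': 452.32637249600646, 'fy': 452.32637249600646, 'cx': 254.46532833380354, 'cy': 187.39257029539945, 'R': array([[-0.99560783, -0.0927323 , -0.0128748 ],
       [-0.0645497 ,  0.7795297 , -0.62303033],
       [ 0.06781132, -0.61946281, -0.78209172]]), 't': array([0.55706329, 0.0740345 , 1.20291583])}
{'time_s': 0.1, 'joints': array([-5.21900609e+01,  2.05869884e+01,  6.41049456e-01, -1.84620308e-02,
       -7.01375515e+01, -1.65075313e+01]), 'qd': array([ 0.0337629 , -0.10310472,  0.06958044,  0.11814039,  0.07108683,
        0.18073297]), 'joint_torque': array([-2.10372171e-03, -5.84161985e+01,  2.93754065e+01,  7.01533735e+00,
        1.03006806e-02, -6.61772742e-05]), 'tcp_pos': array([ 0.24516744, -0.62872084,  0.40383318]), 'eef_rot': array([ 1.79915019e+02, -7.08409220e-03, -1.58703872e+02]), 'contact_force': array([-0.3556287 , -0.05021229,  0.06263249]), 'moment': array([ 0.00065901, -0.01819136,  0.01160888]), 'gripper_force': 0.0, 'gripper_width': 0.08788364882326613}
```

View pics/scene0.png

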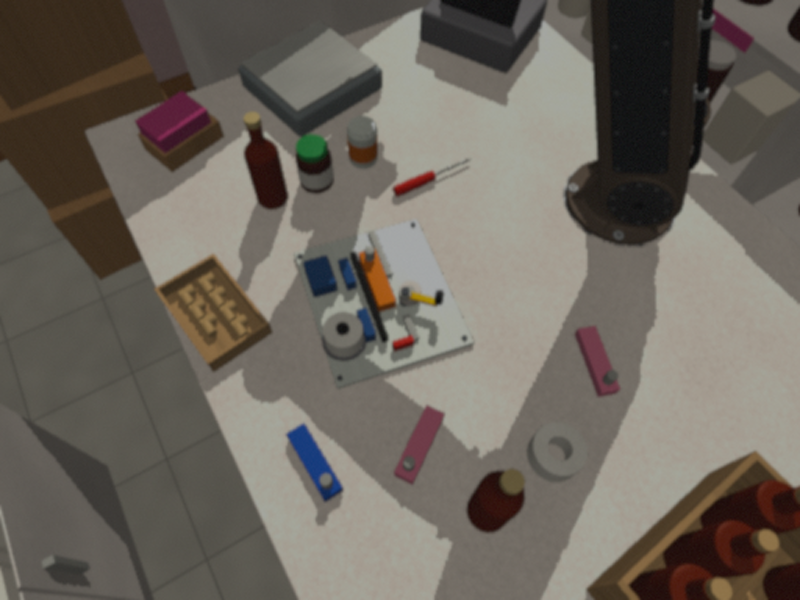

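View pics/side0.png

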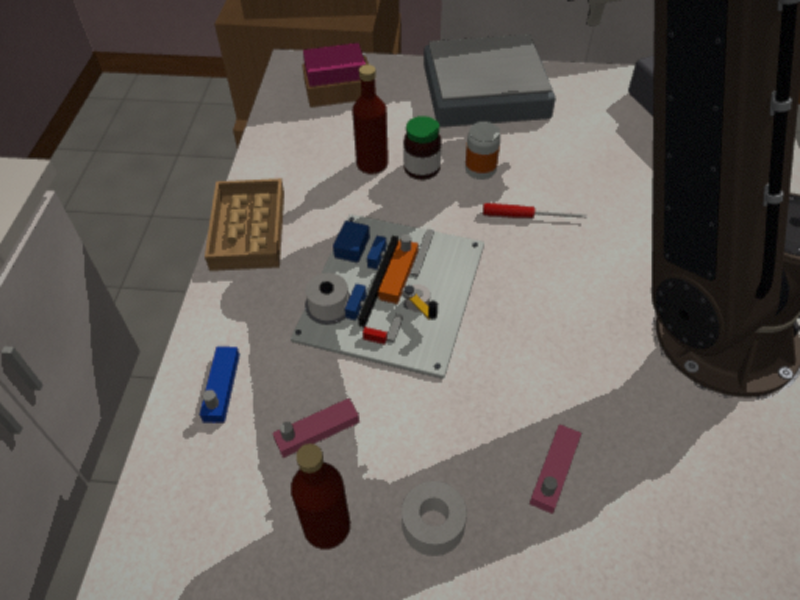

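The scene view shows the stand near (385,300). The orange gauge is at (377,280), with its knob at (369,255). The yellow lever is at (425,297) with its black post at (438,296), and the red stop is at (403,342). Possible confusions for the gauge are the blue bar (315,462) and the pink bars (420,445) and (597,360). I choose the orange one in the lane and check it in an enlarged crop.

```bash
python3 - <<'E'
import cv2
from plant import r
# crops: native px windows
a=r.capture("scene")[:,:,::-1][135:255,180:310]; b=r.capture("side")[:,:,::-1][130:250,180:320]
cv2.imwrite("pics/c1.png",cv2.resize(a,None,fx=5,fy=5,interpolation=cv2.INTER_CUBIC))
cv2.imwrite("pics/c2.png",cv2.resize(b,None,fx=5,fy=5,interpolation=cv2.INTER_CUBIC))
E
```

```text
(no output)
```

View pics/c1.png

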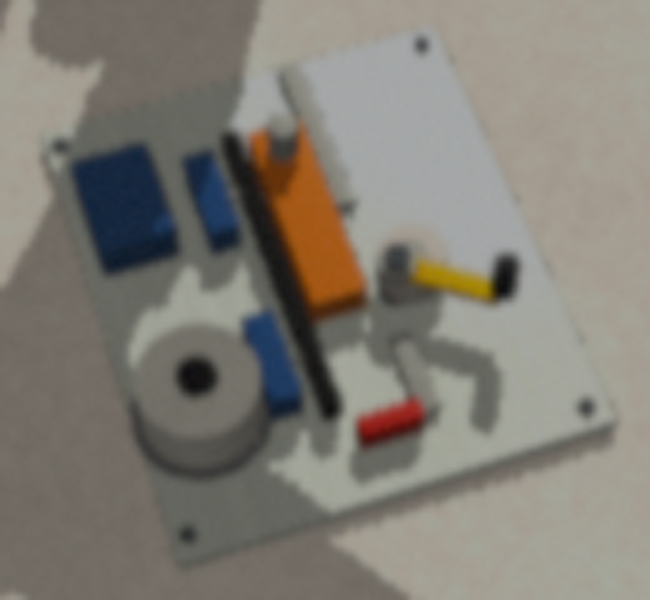

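View pics/c2.png

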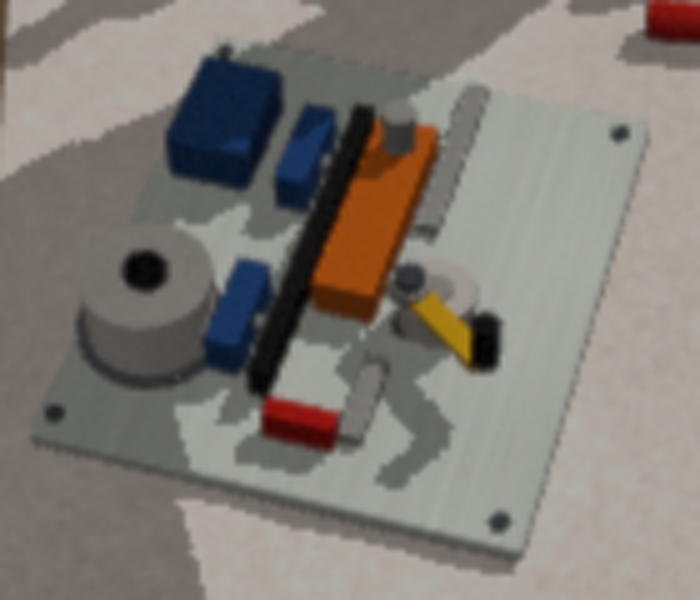

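The crops confirm the orange bar with the knob in the lane: knob top at c1 (282,122), bolt (399,255), post (508,262), stop (390,414). Next I fit the stand pose from both views.

```bash
cat > fit.py <<'E'
import numpy as np
from plant import r
from scipy.optimize import least_squares
C={n:r.camera_params(n) for n in("scene","side")}
O={"scene":(180,135),"side":(180,130)}
def proj(n,X):
    p=C[n]; c=p["R"]@X+p["t"]; return np.array([p["fx"]*c[0]/c[2]+p["cx"],p["fy"]*c[1]/c[2]+p["cy"]])
def model(q):
    x,y,th,la,xg,yg,ox,oy=q
    L=np.radians(la)
    P={"bolt":(-15,30,57),"post":(-15+65*np.cos(L),30+65*np.sin(L),82),"knob":(xg,yg-45,66),
     "noseP":(xg+18,yg+65,38),"noseM":(xg-18,yg+65,38),"stop":(25,110,34),"padA":(43,-100,37),"padB":(43,100,37),
     "pTR":(ox-135,oy-155,12),"pBR":(ox-135,oy+155,12),"pBL":(ox+135,oy+155,12)}
    c,s=np.cos(np.radians(th)),np.sin(np.radians(th))
    return {k:np.array([x+(c*v[0]-s*v[1])/1e3,y+(s*v[0]+c*v[1])/1e3,v[2]/1e3]) for k,v in P.items()}
ob={"scene":dict(bolt=(399,254),post=(508,262),knob=(282,122),noseP=(316,312),noseM=(364,290),stop=(390,414),padA=(240,133),padB=(338,405),pTR=(435,30),pBR=(615,420),pBL=(180,565)),
 "side":dict(bolt=(411,274),post=(484,323),knob=(400,108),noseP=(315,288),noseM=(375,303),stop=(303,409),padA=(373,110),padB=(270,390),pTR=(648,126),pBR=(520,552),pBL=(33,438))}
def res(q,f=False):
    M=model(q); d={(n,k):proj(n,M[k])-(np.array(v)/5+O[n]-.4) for n in ob for k,v in ob[n].items()}
    return d if f else np.concatenate(list(d.values()))
b=None
for th in(0,90,180,270):
    s=least_squares(res,[.3,-.3,th,146,25,-20,0,0],loss="soft_l1",x_scale=[.1,.1,30,10,10,10,10,10],max_nfev=400)
    if b is None or s.cost<b.cost:b=s
if __name__=="__main__":
    print(b.cost,np.round(b.x,4))
    for k,v in res(b.x,True).items(): print(k,np.round(v,1),end="; ")
    for k,v in model(b.x).items(): print(k,np.round(v,4))
E
python3 fit.py
```

```text
12.33151296912419 [ 5.500000e-01 -4.440000e-02  3.492111e+02  1.431088e+02  2.146950e+01
 -3.049940e+01  2.647120e+01 -1.803400e+00]
('scene', 'bolt') [0.3 0.7]; ('scene', 'post') [0.6 0.5]; ('scene', 'knob') [0.4 0.7]; ('scene', 'noseP') [-0.  -1.1]; ('scene', 'noseM') [ 1.8 -0.3]; ('scene', 'stop') [-1.4 -0.6]; ('scene', 'padA') [-0.  -0.4]; ('scene', 'padB') [ 1.9 -0.3]; ('scene', 'pTR') [-0.6 -1.5]; ('scene', 'pBR') [1.2 0.2]; ('scene', 'pBL') [0.1 0.4]; ('side', 'bolt') [-0.2  0.8]; ('side', 'post') [0.8 0.6]; ('side', 'knob') [-0.5  0.9]; ('side', 'noseP') [-0.8 -0.6]; ('side', 'noseM') [-0.1 -0.8]; ('side', 'stop') [-1.6 -0.9]; ('side', 'padA') [ 0.1 -0. ]; ('side', 'padB') [-0.4 -2.2]; ('side', 'pTR') [ 0. -1.]; ('side', 'pBR') [0.5 0.5]; ('side', 'pBL') [-1.4 -0.3]; bolt [ 0.5409 -0.0121  0.057 ]
post [0.4971 0.0359 0.082 ]
knob [ 0.557  -0.1226  0.066 ]
noseP [ 0.5952 -0.0179  0.038 ]
noseM [ 0.5599 -0.0112  0.038 ]
stop [0.5951 0.059  0.034 ]
padA [ 0.5735 -0.1507  0.037 ]
padB [0.611  0.0458 0.037 ]
pTR [ 0.414  -0.1781  0.012 ]
pBR [0.4721 0.1264 0.012 ]
pBL [0.7373 0.0759 0.012 ]
```

```bash
cat > h.py <<'E'
import numpy as np,sys
from plant import r
def bp(n,u,v,z):
    p=r.camera_params(n); d=p["R"].T@np.array([(u-p["cx"])/p["fx"],(v-p["cy"])/p["fy"],1]); o=-p["R"].T@p["t"]
    return o+d*(z-o[2])/d[2]
def to(x,y,z,yaw):
    s=r.get_state(); w=np.radians(s["eef_rot"][2]); d=np.array([x,y,z])-s["tcp_pos"]
    c,sn=np.cos(w),np.sin(w)
    t=(yaw-s["eef_rot"][2]+180)%360-180
    print("tool shift",np.round([c*d[0]+sn*d[1], sn*d[0]-c*d[1], -d[2]],4),"rotz",round(-t,2),"t",s["time_s"])
E
python3 - <<'E'
from h import *
k=.64
for n,u,v in(("bottle_b",485,522),("bottle_a",272,203),("jar",317,186),("can",362,160),("pink",420,445),("ring",555,455)): print(n,np.round(bp("scene",u*k,v*k,0),3))
print(np.round(bp("side",327*k,545*k,0),3))
to(.497,.036,.40,-47.7)
E
```

```text
bottle_b [0.637 0.398 0.   ]
bottle_a [ 0.659 -0.376  0.   ]
jar [ 0.553 -0.37   0.   ]
can [ 0.429 -0.387  0.   ]
pink [0.662 0.237 0.   ]
ring [0.47 0.37 0.  ]
[0.621 0.41  0.   ]
tool shift [-0.4761  0.5279  0.0041] rotz -111.0 t 0.2
```

```bash
G='[-0.156,0.172,0,0,0,-40,0]'; python3 -m pendant '[[[-0.156,0.172,0,0,0,-40,-0.4],[-0.156,0.172,0,0,0,-40,-0.4],[-0.156,0.172,0,0,0,-40,-0.4],[-0.156,0.172,0,0,0,-40,-0.4],[-0.156,0.172,0,0,0,-40,-0.4]]]'; python3 -c "from h import *;to(.497,.036,.40,-47.7)"
```

```text
time_s: 0.7
tcp_pos: [0.3284, -0.4094, 0.4048]
eef_rot: [-180.0, 0.0, -118.3]
contact_force: [0.3, -0.2, 0.4]
gripper_width: 0.0532
gripper_force: 0.0
tool shift [-0.4721  0.0628  0.0048] rotz -70.61 t 0.7
```

```bash
python3 -m pendant '[[[-0.236,0.031,0,0,0,-40,-0.4],[-0.236,0.031,0,0,0,-40,-0.4],[-0.236,0.031,0,0,0,-40,-0.4],[-0.236,0.031,0,0,0,-40,-0.4],[-0.236,0.031,0,0,0,-40,-0.4]]]'; python3 -c "from h import *;to(.497,.036,.40,-47.7)"
```

```text
time_s: 1.2
tcp_pos: [0.4144, -0.1877, 0.4049]
eef_rot: [-179.9, -0.0, -78.3]
contact_force: [1.0, -1.3, -0.4]
gripper_width: 0.0267
gripper_force: 0.0
tool shift [-0.2024 -0.1262  0.0049] rotz -30.61 t 1.2
```

```bash
python3 -m pendant '[[[-0.202,-0.126,0.05,0,0,-30.6,-0.2],[-0.202,-0.126,0.05,0,0,-30.6,-0.2],[-0.202,-0.126,0.05,0,0,-30.6,-0.2],[-0.202,-0.126,0.05,0,0,-30.6,-0.2],[-0.202,-0.126,0.05,0,0,-30.6,-0.2]]]';python3 -m pendant '[[[0,0,0,0,0,0,-0.2],[0,0,0,0,0,0,-0.2]]]'; python3 - <<'E'
from h import *
import cv2
to(.497,.036,.30,-47.7)
p=r.camera_params("wrist"); im=r.capture("wrist")[:,:,::-1].copy()
import fit
for k,X in fit.model(fit.b.x).items():
    c=p["R"]@X+p["t"]; print(k,np.round([p["fx"]*c[0]/c[2]+p["cx"],p["fy"]*c[1]/c[2]+p["cy"]]))
cv2.imwrite("pics/w1.png",cv2.resize(im,(800,600)))
E
```

```text
time_s: 1.7
tcp_pos: [0.4984, 0.0351, 0.3544]
eef_rot: [-180.0, -0.0, -47.9]
contact_force: [-0.2, -0.2, -0.3]
gripper_width: 0.0353
gripper_force: 0.0
time_s: 1.9
tcp_pos: [0.4982, 0.0337, 0.3541]
eef_rot: [179.9, 0.0, -48.0]
contact_force: [-1.2, -0.2, 0.8]
gripper_width: 0.0349
gripper_force: 0.0
tool shift [-0.0025 -0.0007  0.0541] rotz -0.28 t 1.9
bolt [254. 120.]
post [254. 195.]
knob [330.   2.]
noseP [215.  75.]
noseM [239. 106.]
stop [167. 136.]
padA [332. -27.]
padB [161. 115.]
pTR [452.  80.]
pBR [219. 247.]
pBL [51. 51.]
```

View pics/w1.png

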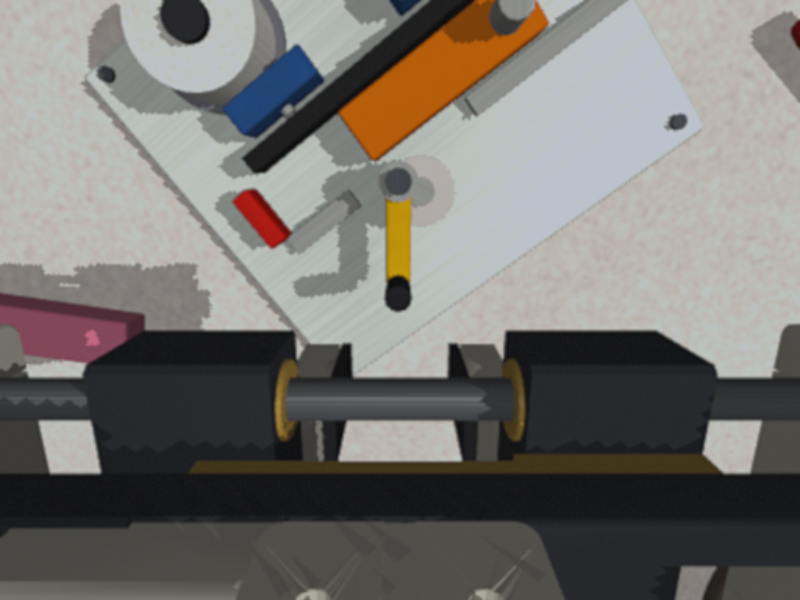

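The wrist view shows the lever at (398,240), post top at (398,290), bolt (398,181), gauge nose corners (340,112) and (375,160), and stop (274,212). The prediction is off by a few mm, so I refine the fit with these points.

```bash
cat > fit2.py <<'E'
import fit
from fit import *
from h import to
p=r.camera_params("wrist"); 
W=dict(bolt=(398,181),post=(398,289),noseP=(340,112),noseM=(375,160),stop=(274,212),padB=(266,172),pTR=(702,127),pBL=(88,78),knob=(515,8))
def resw(q):
    M=model(q);o=[]
    for k,v in W.items():
        c=p["R"]@M[k]+p["t"]; o.append(np.array([p["fx"]*c[0]/c[2]+p["cx"],p["fy"]*c[1]/c[2]+p["cy"]])-((np.array(v)+.5)*.64-.5))
    return np.array(o)
s=least_squares(lambda q:np.concatenate([.4*res(q),resw(q).ravel()]),b.x,loss="soft_l1",x_scale=[.1,.1,30,10,10,10,10,10])
print(np.round(s.x,4));print(dict(zip(W,np.round(resw(s.x),1).tolist())))
M=model(s.x)
print({k:np.round(M[k],4).tolist() for k in("bolt","post","knob","stop")})
E
python3 fit2.py
```

```text
[ 5.466000e-01 -5.290000e-02  3.488329e+02  1.371599e+02  2.427490e+01
 -2.425440e+01  2.817120e+01  6.130800e+00]
{'bolt': [7.3, -0.2], 'post': [-0.1, 5.8], 'noseP': [-1.3, 0.8], 'noseM': [-0.4, 1.9], 'stop': [-1.4, -3.7], 'padB': [-1.5, 0.8], 'pTR': [3.3, 0.2], 'pBL': [-4.8, 0.2], 'knob': [2.2, -5.7]}
{'bolt': [0.5377, -0.0206, 0.057], 'post': [0.4995, 0.032, 0.082], 'knob': [0.557, -0.1256, 0.066], 'stop': [0.5925, 0.0501, 0.034]}
```

```bash
cat > fit3.py <<'E'
from fit2 import *
print("cam",p["fx"],p["cx"],p["cy"],-p["R"].T@p["t"],p["R"].round(3).tolist())
# wrist only
for drop in((),("stop",),("stop","padB"),("stop","pTR","pBL"),("post","knob"),("pTR","pBL")):
    keep=[i for i,k in enumerate(W) if k not in drop]
    t=least_squares(lambda q:np.concatenate([resw(q)[keep].ravel(),1e-3*(q-s.x)]),s.x,x_scale=[.1,.1,30,10,10,10,10,10])
    print(drop,np.round(t.x,3),np.round(resw(t.x),1).tolist())
E
python3 fit3.py
```

```text
[ 5.466000e-01 -5.290000e-02  3.488329e+02  1.371599e+02  2.427490e+01
 -2.425440e+01  2.817120e+01  6.130800e+00]
{'bolt': [7.3, -0.2], 'post': [-0.1, 5.8], 'noseP': [-1.3, 0.8], 'noseM': [-0.4, 1.9], 'stop': [-1.4, -3.7], 'padB': [-1.5, 0.8], 'pTR': [3.3, 0.2], 'pBL': [-4.8, 0.2], 'knob': [2.2, -5.7]}
{'bolt': [0.5377, -0.0206, 0.057], 'post': [0.4995, 0.032, 0.082], 'knob': [0.557, -0.1256, 0.066], 'stop': [0.5925, 0.0501, 0.034]}
cam 293.21530869453323 255.62008928032807 190.61880941078877 [ 0.54321426 -0.01801916  0.33443613] [[-0.744, -0.668, 0.001], [-0.646, 0.72, 0.254], [-0.17, 0.189, -0.967]]
() [ 5.48000e-01 -5.20000e-02  3.48810e+02  1.38129e+02  2.21760e+01
 -2.40630e+01  2.60240e+01  4.95900e+00] [[5.8, -0.9], [-0.4, 5.3], [-1.5, 2.2], [-0.7, 3.1], [-2.8, -4.4], [-2.9, 0.2], [4.0, 0.7], [-3.9, 0.6], [1.9, -4.0]]
('stop',) [ 5.50000e-01 -5.30000e-02  3.48645e+02  1.39598e+02  2.05190e+01
 -2.42780e+01  2.42580e+01  4.69400e+00] [[4.3, -2.3], [-0.3, 4.1], [-1.6, 2.0], [-0.8, 3.0], [-4.3, -5.9], [-4.3, -1.4], [4.0, 1.3], [-3.9, -0.0], [2.0, -3.8]]
('stop', 'padB') [ 5.5300
[... 242 characters left out ...]
[ 5.49000e-01 -5.20000e-02  3.48103e+02  1.40114e+02  2.10730e+01
 -2.41160e+01  2.81710e+01  6.13100e+00] [[4.3, -2.0], [-0.3, 4.4], [-1.7, 1.5], [-1.2, 2.8], [-4.4, -6.4], [-4.3, -2.0], [0.9, 1.2], [-7.4, -4.4], [2.4, -3.1]]
('post', 'knob') [ 5.4700e-01 -5.1000e-02  3.4883e+02  1.3716e+02  2.4606e+01 -2.7583e+01
  2.7216e+01  3.7660e+00] [[5.5, 1.0], [-1.9, 7.0], [-0.4, -0.5], [0.5, 0.6], [-2.9, -2.7], [-3.0, 1.9], [4.0, 0.6], [-3.9, 0.7], [3.4, -7.4]]
('pTR', 'pBL') [ 5.48000e-01 -5.30000e-02  3.49057e+02  1.37928e+02  2.18600e+01
 -2.41290e+01  2.81710e+01  6.13100e+00] [[5.7, -1.1], [-0.4, 5.1], [-1.5, 2.4], [-0.5, 3.3], [-2.8, -4.2], [-2.9, 0.4], [2.0, -1.4], [-6.5, 0.3], [1.7, -4.3]]
```

```bash
python3 - <<'E'
import cv2
im=cv2.imread("pics/w1.png")[90:330,220:540]
cv2.imwrite("pics/w1c.png",cv2.resize(im,None,fx=2.5,fy=2.5,interpolation=cv2.INTER_CUBIC))
E
```

```text
(no output)
```

View pics/w1c.png

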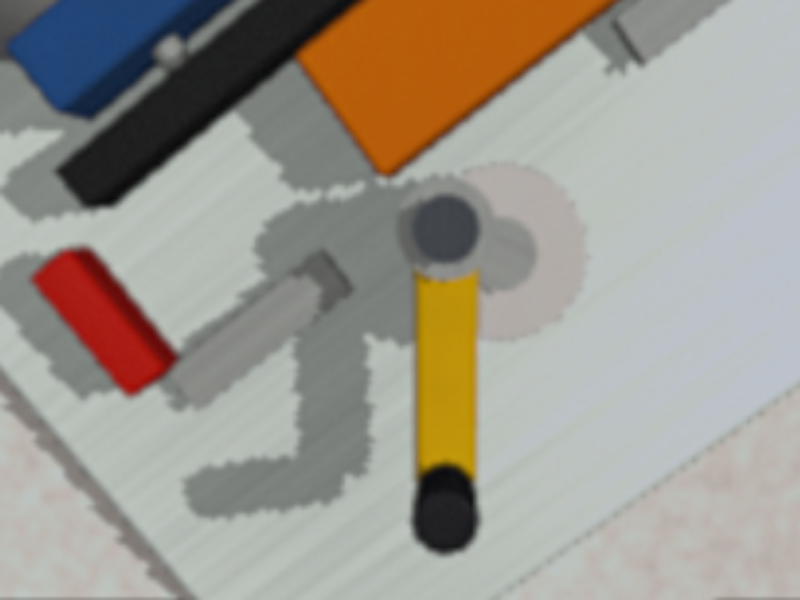

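```bash
sed -i 's/post=(398,289)/post=(398,298)/; s/stop=(274,212)/stop=(268,216)/' fit2.py; sed -i 's/for drop.*/for drop in((),("stop",),("stop","padB","pTR","pBL"),):/' fit3.py; python3 fit3.py; python3 -c "
from h import *
u,v=np.array([398.5,298.5])*.64-.5
print('post',bp('wrist',u,v,.082)); u,v=np.array([398.9,182])*.64-.5
print('bolt',bp('wrist',u,v,.057)); to(.5,.03,.3,-47.7)"
```

```text
[ 5.486000e-01 -5.070000e-02  3.488219e+02  1.398882e+02  2.272070e+01
 -2.685690e+01  2.661470e+01  3.520700e+00]
{'bolt': [4.0, 0.1], 'post': [-0.0, 0.7], 'noseP': [-1.3, 0.8], 'noseM': [-0.4, 1.9], 'stop': [-0.5, -6.0], 'padB': [-4.5, 1.1], 'pTR': [3.3, 0.2], 'pBL': [-4.8, 0.2], 'knob': [2.3, -5.7]}
{'bolt': [0.5397, -0.0183, 0.057], 'post': [0.4991, 0.0324, 0.082], 'knob': [0.557, -0.1256, 0.066], 'stop': [0.5945, 0.0524, 0.034]}
cam 293.21530869453323 255.62008928032807 190.61880941078877 [ 0.54321426 -0.01801916  0.33443613] [[-0.744, -0.668, 0.001], [-0.646, 0.72, 0.254], [-0.17, 0.189, -0.967]]
() [ 5.48000e-01 -5.00000e-02  3.48715e+02  1.39711e+02  2.29640e+01
 -2.62760e+01  2.67500e+01  2.71700e+00] [[4.2, 1.3], [-0.1, 1.8], [-1.6, 2.1], [-0.7, 3.1], [-0.2, -5.1], [-4.2, 2.0], [4.0, 1.1], [-3.9, 0.2], [1.9, -3.9]]
('stop',) [ 5.49000e-01 -5.10000e-02  3.48552e+02  1.40034e+02  2.19030e+01
 -2.54360e+01  2.55810e+01  3.50800e+00] [[4.1, -0.3], [-0.0, 0.3], [-1.6, 1.9], [-0.8, 3.0], [-0.5, -6.8], [-4.4, 0.3], [3.9, 1.7], [-3.8, -0.4], [2.1, -3.7]]
('stop', 'padB', 'pTR', 'pBL') [ 5.51000e-01 -4.90000e-02  3.47146e+02  1.44795e+02  2.05380e+01
 -2.76410e+01  2.66150e+01  3.52100e+00] [[-0.0, -0.3], [0.0, 0.3], [-1.9, 0.6], [-1.8, 2.3], [-4.8, -9.0], [-8.3, -2.1], [-0.2, 5.8], [-7.6, -6.9], [3.2, -1.9]]
post [0.49948385 0.03189015 0.082     ]
bolt [ 0.54216635 -0.01596069  0.057     ]
tool shift [0.0035 0.0004 0.0544] rotz -0.36 t 1.95
```

```bash
python3 -m pendant '[[[0.002,0,0.05,0,0,0,-0.2],[0.002,0,0.09,0,0,0,-0.2],[0.002,0,0.123,0,0,0,-0.2],[0.002,0,0.123,0,0,0,-0.2],[0.002,0,0.123,0,0,0,-0.54]]]' 4; python3 -m pendant '[[[0,0,0,0,0,0,-0.54],[0,0,0,0,0,0,-0.54],[0,0,0,0,0,0,-0.54]]]'
```

```text
time_s: 2.45
tcp_pos: [0.4997, 0.0305, 0.2324]
eef_rot: [180.0, -0.0, -48.1]
contact_force: [0.4, 0.3, 0.4]
gripper_width: 0.0312
gripper_force: 0.0
time_s: 2.75
tcp_pos: [0.4999, 0.0313, 0.2331]
eef_rot: [-179.9, -0.0, -48.1]
contact_force: [0.2, 0.4, -0.6]
gripper_width: 0.0205
gripper_force: 0.0
```

```bash
python3 -m pendant '[[[0.0001,0.0039,0,0,0,-3.44,-0.54],[0.0005,0.0078,0,0,0,-6.88,-0.54],[0.001,0.0116,0,0,0,-10.3,-0.54],[0.0019,0.0155,0,0,0,-13.75,-0.54],[0.0029,0.0192,0,0,0,-17.2,-0.54]]]'
python3 -m pendant '[[[0,0.0013,0,0,0,-1.15,-0.54]]]'; python3 -m pendant '[[[0,0.0013,0,0,0,-1.15,-0.54]]]'; python3 -m pendant '[[[0,0.0013,0,0,0,-1.15,-0.54]]]'
python3 -m pendant '[[[0,0.0013,0,0,0,-1.15,-0.54]]]'
```

```text
time_s: 3.25
tcp_pos: [0.4882, 0.017, 0.2329]
eef_rot: [-179.8, -0.1, -30.7]
contact_force: [1.9, 3.8, 0.0]
gripper_width: 0.0205
gripper_force: 2.0
time_s: 3.35
tcp_pos: [0.4874, 0.0157, 0.2329]
eef_rot: [-179.8, -0.1, -29.6]
contact_force: [1.4, 3.9, 1.4]
gripper_width: 0.0202
gripper_force: 2.0
time_s: 3.45
tcp_pos: [0.4867, 0.0146, 0.2328]
eef_rot: [-179.8, -0.1, -28.6]
contact_force: [2.3, 3.5, 3.5]
gripper_width: 0.0201
gripper_force: 2.0
time_s: 3.55
tcp_pos: [0.4859, 0.0132, 0.2324]
eef_rot: [-179.9, -0.1, -27.4]
contact_force: [2.4, 2.9, 3.1]
gripper_width: 0.0202
gripper_force: 1.9
time_s: 3.65
tcp_pos: [0.485, 0.0119, 0.2321]
eef_rot: [-179.9, -0.1, -26.2]
contact_force: [3.4, 2.7, 1.8]
gripper_width: 0.0202
gripper_force: 1.9
```

```bash
f(){ grep -E "tcp|contact|gripper_force" | tr '\n' ' '; echo; }
python3 -m pendant '[[[0,0.0015,0,0,0,-1.3,-0.54]]]' 30|f; python3 -m pendant '[[[0,0.0015,0,0,0,-1.3,-0.54]]]'|f; python3 -m pendant '[[[0,0.0015,0,0,0,-1.3,-0.54]]]'|f; python3 -m pendant '[[[0,0.0015,0,0,0,-1.3,-0.54]]]'|f;python3 -m pendant '[[[0,0.0015,0,0,0,-1.3,-0.54]]]'|f; python3 -m pendant '[[[0,0.0015,0,0,0,-1.3,-0.54]]]'|f
```

```text
tcp_pos: [0.4842, 0.0104, 0.2319] contact_force: [3.5, 2.3, 1.9] gripper_force: 1.9 
tcp_pos: [0.4834, 0.009, 0.2317] contact_force: [3.4, 2.2, 1.6] gripper_force: 1.9 
tcp_pos: [0.4827, 0.0075, 0.2316] contact_force: [4.0, 1.2, 1.0] gripper_force: 1.9 
tcp_pos: [0.4822, 0.0061, 0.2316] contact_force: [3.5, 3.8, 1.4] gripper_force: 1.8 
tcp_pos: [0.4816, 0.0047, 0.2316] contact_force: [3.8, 2.3, 0.6] gripper_force: 1.8 
tcp_pos: [0.481, 0.0033, 0.2316] contact_force: [3.9, 3.2, -0.0] gripper_force: 1.8
```

```bash
f(){ grep -E "tcp|contact|gripper_force" | tr '\n' ' '; echo; }
python3 -m pendant '[[[0,0.0015,0,0,0,-1.3,-0.54]]]' |f; python3 -m pendant '[[[0,0.0015,0,0,0,-1.3,-0.54]]]'|f; python3 -m pendant '[[[0,0.0015,0,0,0,-1.3,-0.54]]]'|f; python3 -m pendant '[[[0,0.0015,0,0,0,-1.3,-0.54]]]'|f
```

```text
tcp_pos: [0.4805, 0.0019, 0.2316] contact_force: [3.4, 2.4, 0.3] gripper_force: 1.8 
tcp_pos: [0.48, 0.0004, 0.2316] contact_force: [3.9, 4.2, -0.6] gripper_force: 1.8 
tcp_pos: [0.4796, -0.001, 0.2316] contact_force: [3.8, 3.9, -0.3] gripper_force: 1.8 
tcp_pos: [0.4792, -0.0024, 0.2315] contact_force: [3.4, 2.3, 0.6] gripper_force: 1.8
```

```bash
python3 -c "from h import *;s=r.get_state();d=s['tcp_pos'][:2]-[.5422,-.016];print(np.hypot(*d),np.degrees(np.arctan2(d[1],d[0])),s['eef_rot'],s['time_s'],s['gripper_force'])"
```

```text
0.06439654855816407 167.8447547555284 [ 1.79994994e+02  1.45068373e-02 -1.31951779e+01] 4.65 1.8198126554489136
```

```bash
cat > g.py <<'E'
from h import *
s=r.get_state(); d=s['tcp_pos'][:2]-[.5422,-.016]; a=np.arctan2(d[1],d[0])
f=s['contact_force']
print("ang %.2f R %.1f yaw %.1f gf %.3f tang %.2f rad %.2f mz %.3f t %.2f"%(np.degrees(a),1e3*np.hypot(*d),s['eef_rot'][2],s['gripper_force'],f[:2]@[np.sin(a),-np.cos(a)],f[:2]@[np.cos(a),np.sin(a)],s['moment'][2],s['time_s']))
E
f(){ python3 g.py; }
python3 -m pendant '[[[0,0.0015,0,0,0,-1.3,-0.54]]]' >/dev/null;f; python3 -m pendant '[[[0,0.0015,0,0,0,-1.3,-0.54]]]'>/dev/null;f; python3 -m pendant '[[[0,0.0015,0,0,0,-1.3,-0.54]]]'>/dev/null;f; python3 -m pendant '[[[0,0.0015,0,0,0,-1.3,-0.54]]]'>/dev/null;f
```

```text
ang 169.17 R 64.4 yaw -11.9 gf 1.821 tang 4.00 rad -3.51 mz 0.006 t 4.75
ang 170.53 R 64.5 yaw -10.6 gf 1.824 tang 3.78 rad -2.96 mz -0.047 t 4.85
ang 171.83 R 64.5 yaw -9.3 gf 1.826 tang 3.79 rad -3.17 mz -0.036 t 4.95
ang 173.16 R 64.6 yaw -8.0 gf 1.823 tang 2.60 rad -2.42 mz -0.002 t 5.05
```

```bash
f(){ python3 g.py; }
python3 -m pendant '[[[0,0.0015,0,0,0,-1.3,-0.54]]]' >/dev/null;f; python3 -m pendant '[[[0,0.0015,0,0,0,-1.3,-0.54]]]'>/dev/null;f; python3 -m pendant '[[[0,0.0015,0,0,0,-1.3,-0.54]]]'>/dev/null;f; python3 -m pendant '[[[0,0.0015,0,0,0,-1.3,-0.54]]]'>/dev/null;f
```

```text
ang 174.48 R 64.6 yaw -6.7 gf 1.829 tang 4.69 rad -2.38 mz -0.013 t 5.15
ang 175.82 R 64.7 yaw -5.4 gf 1.828 tang 3.54 rad -2.18 mz -0.051 t 5.25
ang 177.14 R 64.7 yaw -4.1 gf 1.829 tang 4.15 rad -2.61 mz -0.013 t 5.35
ang 178.47 R 64.7 yaw -2.8 gf 1.826 tang 3.23 rad -2.32 mz -0.023 t 5.45
```

```bash
f(){ python3 g.py; }
python3 -m pendant '[[[0,0.0015,0,0,0,-1.3,-0.54]]]' >/dev/null;f; python3 -m pendant '[[[0,0.0015,0,0,0,-1.3,-0.54]]]'>/dev/null;f; python3 -m pendant '[[[0,0.0015,0,0,0,-1.3,-0.54]]]'>/dev/null;f; python3 -m pendant '[[[0,0.0015,0,0,0,-1.3,-0.54]]]'>/dev/null;f
```

```text
ang 179.80 R 64.8 yaw -1.5 gf 1.831 tang 3.98 rad -3.50 mz -0.013 t 5.55
ang -178.88 R 64.8 yaw -0.2 gf 1.822 tang 3.14 rad -3.47 mz 0.005 t 5.65
ang -177.56 R 64.9 yaw 1.1 gf 1.886 tang 3.48 rad -2.67 mz -0.022 t 5.75
ang -176.24 R 64.9 yaw 2.4 gf 1.899 tang 3.41 rad -3.24 mz -0.007 t 5.85
```

```bash
f(){ python3 g.py; }
python3 -m pendant '[[[0,0.001,0,0,0,-0.88,-0.54]]]' >/dev/null;f; python3 -m pendant '[[[0,0.001,0,0,0,-0.88,-0.54]]]'>/dev/null;f; python3 -m pendant '[[[0,0.001,0,0,0,-0.88,-0.54]]]'>/dev/null;f; python3 -m pendant '[[[0,0.001,0,0,0,-0.88,-0.54]]]'>/dev/null;f
```

```text
ang -175.34 R 64.9 yaw 3.3 gf 1.880 tang 2.75 rad -3.29 mz 0.026 t 5.95
ang -174.51 R 65.0 yaw 4.1 gf 1.864 tang 3.54 rad -2.49 mz 0.003 t 6.05
ang -173.62 R 65.0 yaw 5.0 gf 1.861 tang 3.17 rad -2.38 mz -0.029 t 6.15
ang -172.75 R 65.0 yaw 5.9 gf 1.858 tang 3.51 rad -3.49 mz -0.028 t 6.25
```

```bash
f(){ python3 g.py; }
python3 -m pendant '[[[0,0.001,0,0,0,-0.88,-0.54]]]' >/dev/null;f; python3 -m pendant '[[[0,0.001,0,0,0,-0.88,-0.54]]]'>/dev/null;f; python3 -m pendant '[[[0,0.001,0,0,0,-0.88,-0.54]]]'>/dev/null;f; python3 -m pendant '[[[0,0.001,0,0,0,-0.88,-0.54]]]'>/dev/null;f
```

```text
ang -171.87 R 65.1 yaw 6.8 gf 1.875 tang 3.61 rad -2.23 mz -0.033 t 6.35
ang -171.00 R 65.1 yaw 7.7 gf 1.864 tang 3.30 rad -3.30 mz -0.041 t 6.45
ang -170.10 R 65.2 yaw 8.5 gf 1.863 tang 3.84 rad -3.17 mz -0.032 t 6.55
ang -169.22 R 65.2 yaw 9.4 gf 1.875 tang 4.22 rad -3.71 mz -0.008 t 6.65
```

```bash
f(){ python3 g.py; }
python3 -m pendant '[[[0,0.001,0,0,0,-0.88,-0.54]]]' >/dev/null;f; python3 -m pendant '[[[0,0.001,0,0,0,-0.88,-0.54]]]'>/dev/null;f; python3 -m pendant '[[[0,0.001,0,0,0,-0.88,-0.54]]]'>/dev/null;f; python3 -m pendant '[[[0,0.001,0,0,0,-0.88,-0.54]]]'>/dev/null;f
```

```text
ang -168.35 R 65.2 yaw 10.3 gf 2.036 tang 4.91 rad -2.53 mz -0.054 t 6.75
ang -167.50 R 65.2 yaw 11.2 gf 2.198 tang 4.27 rad -3.90 mz -0.107 t 6.85
ang -166.66 R 65.2 yaw 12.1 gf 2.221 tang 3.99 rad -3.47 mz -0.001 t 6.95
ang -165.79 R 65.2 yaw 12.9 gf 2.239 tang 4.86 rad -3.38 mz -0.024 t 7.05
```

```bash
f(){ python3 g.py; }
python3 -m pendant '[[[0,0.001,0,0,0,-0.88,-0.54]]]' >/dev/null;f; python3 -m pendant '[[[0,0.001,0,0,0,-0.88,-0.54]]]'>/dev/null;f; python3 -m pendant '[[[0,0.001,0,0,0,-0.88,-0.54]]]'>/dev/null;f
```

```text
ang -164.91 R 65.2 yaw 13.8 gf 2.390 tang 4.91 rad -3.74 mz 0.002 t 7.15
ang -164.07 R 65.2 yaw 14.7 gf 2.436 tang 4.80 rad -3.22 mz -0.036 t 7.25
ang -163.20 R 65.3 yaw 15.6 gf 2.499 tang 4.81 rad -3.79 mz -0.055 t 7.35
```

```bash
f(){ python3 g.py; }
python3 -m pendant '[[[0,0.001,0,0,0,-0.88,-0.54]]]' >/dev/null;f; python3 -m pendant '[[[0,-0.001,0,0,0,0,-0.54],[0,-0.002,0,0,0,0,-0.54]]]'>/dev/null;f;  python3 -m pendant '[[[0,0,0,0,0,0,-0.2],[0,0,0,0,0,0,-0.2]]]'>/dev/null;f; python3 -m pendant '[[[0,0,-0.04,0,0,0,-0.2],[0,0,-0.08,0,0,0,-0.6],[0,0,-0.12,0,0,0,-0.9]]]';f
```

```text
ang -162.34 R 65.2 yaw 16.5 gf 2.547 tang 5.99 rad -4.11 mz -0.059 t 7.45
ang -163.78 R 66.4 yaw 16.4 gf 0.000 tang -0.32 rad -0.63 mz 0.002 t 7.65
ang -163.92 R 65.8 yaw 16.4 gf 0.000 tang 0.11 rad 0.89 mz 0.011 t 7.85
time_s: 8.15
tcp_pos: [0.4789, -0.0342, 0.3529]
eef_rot: [180.0, 0.1, 16.4]
contact_force: [1.2, 0.7, -0.6]
gripper_width: 0.0244
gripper_force: 0.0
ang -163.93 R 65.8 yaw 16.4 gf 0.000 tang 0.36 rad -1.39 mz 0.007 t 8.15
```

```bash
python3 -c "from h import *;to(.551,-.176,.353,-11.2)"
```

```text
tool shift [ 2.920e-02  1.563e-01 -1.000e-04] rotz 27.58 t 8.15
```

```bash
python3 -m pendant '[[[0.029,0.156,0,0,0,27.6,-1],[0.029,0.156,0,0,0,27.6,-1],[0.029,0.156,0,0,0,27.6,-1],[0.029,0.156,0,0,0,27.6,-1],[0.029,0.156,0,0,0,27.6,-1]]]';python3 -m pendant '[[[0,0,0,0,0,0,-1],[0,0,0,0,0,0,-1]]]'; python3 - <<'E'
from h import *
import cv2
to(.551,-.176,.353,-11.2)
p=r.camera_params("wrist"); im=r.capture("wrist")[:,:,::-1].copy()
print(-p["R"].T@p["t"])
cv2.imwrite("pics/w2.png",cv2.resize(im,(800,600)))
E
```

```text
time_s: 8.65
tcp_pos: [0.5513, -0.1772, 0.3507]
eef_rot: [180.0, 0.1, -11.4]
contact_force: [-0.7, 0.7, 0.6]
gripper_width: 0.0007
gripper_force: 0.0
time_s: 8.85
tcp_pos: [0.5507, -0.1747, 0.3517]
eef_rot: [-180.0, 0.0, -11.1]
contact_force: [0.0, 0.5, 1.0]
gripper_width: 0.0003
gripper_force: 0.0
tool shift [ 0.0006  0.0012 -0.0013] rotz 0.09 t 8.85
[ 0.61726342 -0.18797446  0.33172522]
```

View pics/w2.png

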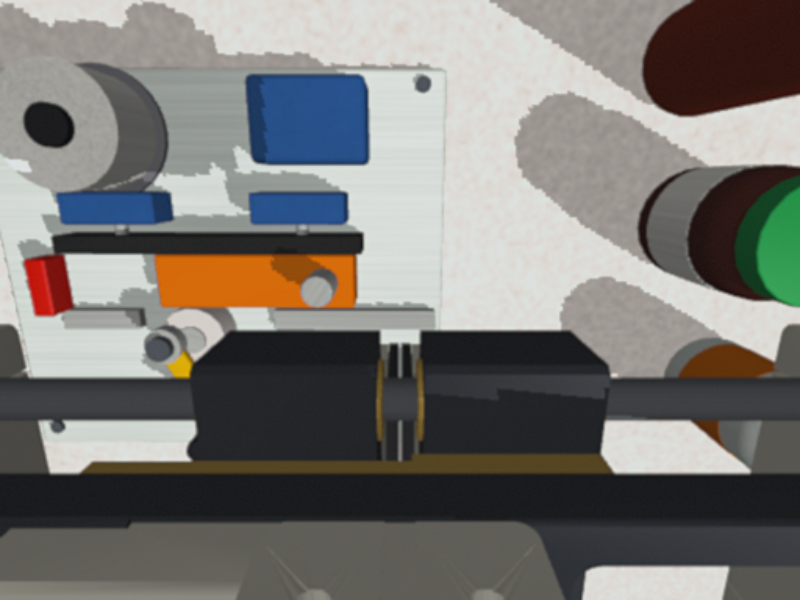

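The wrist view shows the orange gauge against the pad with the roller at (195,330) touching it. Its rear edge is at u≈355, nose at u≈157, knob top at (319,290) and red stop face at u≈68. The path behind the gauge is free.

```bash
python3 - <<'E'
from h import *
k=lambda u,v,z:bp("wrist",(u+.5)*.64-.5,(v+.5)*.64-.5,z)
A=k(355,280,.038);B=k(157,280,.038);K=k(319,290,.066);S=k(60,280,.034)
print("rear",A,"nose",B,"len",np.linalg.norm(A-B),"ang",np.degrees(np.arctan2(*(B-A)[1::-1])),"knob",K,"stop",S,"gap",np.linalg.norm(S-B))
u=np.array([.194,.981,0]); 
print("along: rear-tcp",(A-r.get_state()["tcp_pos"])@u,"lat",(A-r.get_state()["tcp_pos"])@[.981,-.194,0], "knob lat",(K-r.get_state()["tcp_pos"])@[.981,-.194,0])
E
```

```text
rear [ 0.55939034 -0.14641988  0.038     ] nose [ 0.58444989 -0.01883871  0.038     ] len 0.1300189834772868 ang 78.88740873819322 knob [ 0.5630889  -0.12793357  0.066     ] stop [0.59644893 0.04682978 0.034     ] gap 0.06687545832714563
along: rear-tcp 0.029226376395013572 lat 0.0029786229981362956 knob lat 0.003020562505672539
```

```bash
python3 -m pendant '[[[0.003,0.004,0.05,0,0,0,-1],[0.003,0.004,0.10,0,0,0,-1],[0.003,0.004,0.14,0,0,0,-1],[0.003,0.004,0.152,0,0,0,-1],[0.003,0.004,0.152,0,0,0,-1]]]'; python3 -m pendant '[[[0,-0.002,0,0,0,0,-1],[0,-0.004,0,0,0,0,-1],[0,-0.006,0,0,0,0,-1],[0,-0.008,0,0,0,0,-1]]]'; python3 -m pendant '[[[0,-0.002,0,0,0,0,-1],[0,-0.004,0,0,0,0,-1]]]'
```

```text
time_s: 9.4
tcp_pos: [0.553, -0.1793, 0.1987]
eef_rot: [180.0, 0.2, -11.1]
contact_force: [0.1, 0.2, 0.4]
gripper_width: 0.0004
gripper_force: 0.0
time_s: 9.8
tcp_pos: [0.5553, -0.1719, 0.201]
eef_rot: [-180.0, -0.1, -11.2]
contact_force: [0.0, -0.2, 0.1]
gripper_width: 0.0005
gripper_force: 0.0
time_s: 10.0
tcp_pos: [0.5557, -0.1681, 0.2]
eef_rot: [-180.0, -0.0, -11.2]
contact_force: [-0.2, -1.1, -0.3]
gripper_width: 0.0005
gripper_force: 0.0
```

```bash
f(){ grep -E "tcp|contact" | tr '\n' ' '; echo; }
python3 -m pendant '[[[0,-0.002,0,0,0,0,-1]]]'|f; python3 -m pendant '[[[0,-0.002,0,0,0,0,-1]]]'|f; python3 -m pendant '[[[0,-0.002,0,0,0,0,-1]]]'|f; python3 -m pendant '[[[0,-0.002,0,0,0,0,-1]]]'|f; python3 -m pendant '[[[0,-0.002,0,0,0,0,-1]]]'|f
```

```text
tcp_pos: [0.5561, -0.1661, 0.1998] contact_force: [0.8, -0.2, -0.5] 
tcp_pos: [0.5565, -0.1642, 0.1996] contact_force: [-0.2, 0.2, -0.7] 
tcp_pos: [0.5569, -0.1622, 0.1996] contact_force: [-0.8, 0.2, 0.5] 
tcp_pos: [0.5572, -0.1604, 0.1996] contact_force: [-0.8, -4.2, -1.1] 
tcp_pos: [0.5575, -0.1586, 0.1996] contact_force: [0.0, -3.9, -1.2]
```

```bash
f(){ grep -E "tcp|contact" | tr '\n' ' '; echo; }
python3 -m pendant '[[[0,-0.003,0,0,0,0,-1],[0,-0.006,0,0,0,0,-1],[0,-0.009,0,0,0,0,-1],[0,-0.012,0,0,0,0,-1],[0,-0.015,0,0,0,0,-1]]]'|f; python3 -m pendant '[[[0,-0.003,0,0,0,0,-1],[0,-0.006,0,0,0,0,-1],[0,-0.009,0,0,0,0,-1],[0,-0.012,0,0,0,0,-1],[0,-0.015,0,0,0,0,-1]]]'|f;  python3 -m pendant '[[[0,-0.003,0,0,0,0,-1],[0,-0.006,0,0,0,0,-1],[0,-0.009,0,0,0,0,-1],[0,-0.012,0,0,0,0,-1],[0,-0.015,0,0,0,0,-1]]]'|f
```

```text
tcp_pos: [0.5606, -0.1435, 0.1996] contact_force: [-1.0, -3.6, -0.1] 
tcp_pos: [0.5635, -0.1287, 0.1997] contact_force: [0.4, -3.8, -0.2] 
tcp_pos: [0.5664, -0.114, 0.1997] contact_force: [0.3, -3.8, 0.4]
```

```bash
f(){ grep -E "tcp|contact" | tr '\n' ' '; echo; }
python3 -m pendant '[[[0,-0.003,0,0,0,0,-1],[0,-0.006,0,0,0,0,-1],[0,-0.009,0,0,0,0,-1],[0,-0.012,0,0,0,0,-1]]]'|f; python3 -m pendant '[[[0,-0.0015,0,0,0,0,-1]]]'|f; python3 -m pendant '[[[0,-0.001,0,0,0,0,-1]]]'|f; python3 -m pendant '[[[0,-0.001,0,0,0,0,-1]]]'|f;python3 -m pendant '[[[0,-0.001,0,0,0,0,-1]]]'|f
```

```text
tcp_pos: [0.5687, -0.1023, 0.1997] contact_force: [0.0, -3.8, -0.1] 
tcp_pos: [0.569, -0.1008, 0.1997] contact_force: [-1.3, -3.1, 0.7] 
tcp_pos: [0.5692, -0.0999, 0.1997] contact_force: [-0.7, -3.9, -0.2] 
tcp_pos: [0.5694, -0.099, 0.1997] contact_force: [-0.1, -3.6, -0.8] 
tcp_pos: [0.5696, -0.0981, 0.1997] contact_force: [-0.3, -3.7, -0.2]
```

```bash
f(){ grep -E "tcp|contact" | tr '\n' ' '; echo; }
python3 -m pendant '[[[0,-0.001,0,0,0,0,-1]]]'|f; python3 -m pendant '[[[0,-0.001,0,0,0,0,-1]]]'|f; python3 -m pendant '[[[0,-0.001,0,0,0,0,-1]]]'|f;python3 -m pendant '[[[0,-0.001,0,0,0,0,-1]]]'|f
```

```text
tcp_pos: [0.5697, -0.0971, 0.1996] contact_force: [0.1, -4.6, -0.5] 
tcp_pos: [0.57, -0.0961, 0.1996] contact_force: [-0.2, -3.1, -0.2] 
tcp_pos: [0.5702, -0.0951, 0.1997] contact_force: [0.9, -4.0, -0.3] 
tcp_pos: [0.5704, -0.0941, 0.1996] contact_force: [-0.3, -4.4, 0.3]
```

```bash
f(){ grep -E "tcp|contact" | tr '\n' ' '; echo; }
python3 -m pendant '[[[0,-0.001,0,0,0,0,-1]]]'|f; python3 -m pendant '[[[0,-0.001,0,0,0,0,-1]]]'|f; python3 -m pendant '[[[0,-0.0007,0,0,0,0,-1]]]'|f;python3 -m pendant '[[[0,-0.0007,0,0,0,0,-1]]]'|f
```

```text
tcp_pos: [0.5706, -0.0931, 0.1996] contact_force: [-0.1, -4.2, -0.6] 
tcp_pos: [0.5708, -0.0921, 0.1997] contact_force: [0.5, -3.9, 0.6] 
tcp_pos: [0.5709, -0.0914, 0.1996] contact_force: [-0.3, -3.1, 0.0] 
tcp_pos: [0.571, -0.0908, 0.1997] contact_force: [0.0, -3.6, 0.1]
```

```bash
f(){ grep -E "tcp|contact" | tr '\n' ' '; echo; }
python3 -m pendant '[[[0,-0.0007,0,0,0,0,-1]]]'|f; python3 -m pendant '[[[0,-0.0007,0,0,0,0,-1]]]'|f; python3 -m pendant '[[[0,-0.0007,0,0,0,0,-1]]]'|f;python3 -m pendant '[[[0,-0.0007,0,0,0,0,-1]]]'|f
```

```text
tcp_pos: [0.5712, -0.0901, 0.1997] contact_force: [-0.8, -3.5, 0.5] 
tcp_pos: [0.5713, -0.0894, 0.1997] contact_force: [-0.4, -4.9, -0.2] 
tcp_pos: [0.5714, -0.0887, 0.1996] contact_force: [0.2, -3.5, -0.1] 
tcp_pos: [0.5715, -0.088, 0.1996] contact_force: [-1.0, -3.6, 1.2]
```

```bash
python3 - <<'E'
from h import *
import cv2
im=r.capture("side")[:,:,::-1][150:240,210:300]
w=r.capture("wrist")[:,:,::-1][120:300,0:300]
a=cv2.resize(im,(400,400),interpolation=cv2.INTER_CUBIC);b=cv2.resize(w,(400,240),interpolation=cv2.INTER_CUBIC)
o=np.zeros((400,800,3),np.uint8);o[:,:400]=a;o[:240,400:]=b
cv2.imwrite("pics/s2.png",o)
E
```

```text
(no output)
```

View pics/s2.png

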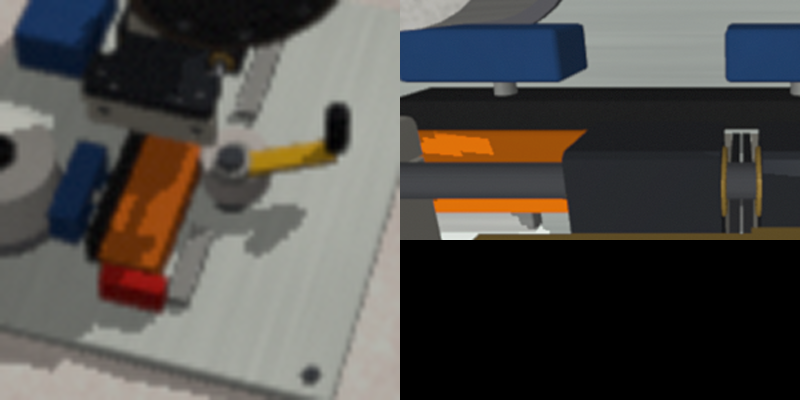

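The side view shows the gauge nose (130,263) almost at the red stop (133,270), with the roller still against the gauge. I keep creeping forward until I feel the stop.

```bash
f(){ grep -E "tcp|contact" | tr '\n' ' '; echo; }
python3 -m pendant '[[[0,-0.0007,0,0,0,0,-1]]]'|f; python3 -m pendant '[[[0,-0.0007,0,0,0,0,-1]]]'|f; python3 -m pendant '[[[0,-0.0007,0,0,0,0,-1]]]'|f;python3 -m pendant '[[[0,-0.0005,0,0,0,0,-1]]]'|f
```

```text
tcp_pos: [0.5716, -0.0878, 0.1997] contact_force: [-0.8, -10.2, -0.6] 
tcp_pos: [0.5717, -0.0876, 0.1997] contact_force: [0.5, -14.2, 0.1] 
tcp_pos: [0.5717, -0.0874, 0.1997] contact_force: [1.1, -17.8, -0.5] 
tcp_pos: [0.5717, -0.0873, 0.1997] contact_force: [0.2, -20.0, 0.1]
```

```bash
python3 -m pendant '[[[0,0.004,0,0,0,0,-1],[0,0.012,0,0,0,0,-1],[0,0.02,0,0,0,0,-1],[0,0.02,-0.04,0,0,0,-1],[0,0.02,-0.08,0,0,0,-1]]]'; python3 -m pendant '[[[0,0.03,-0.05,0,0,0,-1],[0,0.06,-0.08,0,0,0,-1],[0,0.06,-0.08,0,0,0,-1]]]'; python3 - <<'E'
from h import *
import cv2
o=np.zeros((400,800,3),np.uint8)
o[:,:400]=cv2.resize(r.capture("side")[:,:,::-1][140:240,200:300],(400,400),interpolation=cv2.INTER_CUBIC)
o[:300,400:]=cv2.resize(r.capture("wrist")[:,:,::-1],(400,300))
cv2.imwrite("pics/s3.png",o)
E
```

```text
time_s: 15.0
tcp_pos: [0.5677, -0.1056, 0.2795]
eef_rot: [180.0, 0.2, -11.2]
contact_force: [1.1, 0.3, -0.3]
gripper_width: 0.0005
gripper_force: 0.0
time_s: 15.3
tcp_pos: [0.5571, -0.1667, 0.3658]
eef_rot: [-179.9, -0.6, -11.3]
contact_force: [-0.1, 0.2, -0.7]
gripper_width: 0.0006
gripper_force: 0.0
```

View pics/s3.png

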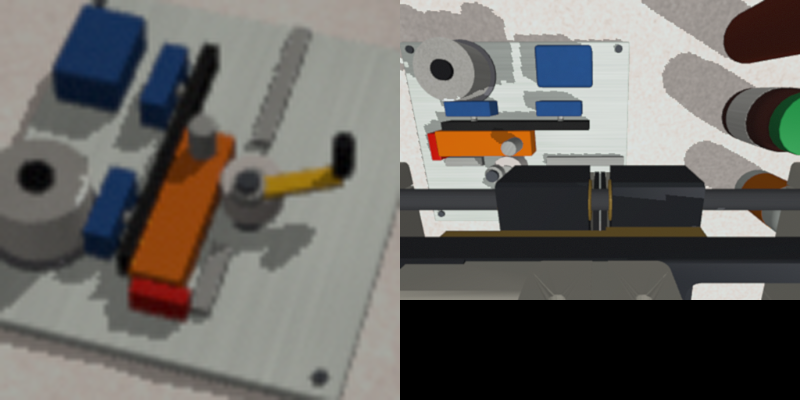

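The side view shows the gauge nose (160,278) flush against the red stop, with the roller still against its flank at (245,190) and the lever where I left it. The robot is clear, so I hand the job in.

```bash
python3 -m pendant '[[[0,0,0,0,0,0,-1],[0,0,0,0,0,0,-1]]]' >/dev/null; python3 -c "from plant import r;print(r.close_job())"
```

```text
the job is handed in; nothing more can be done
None
```

I handed the job in at about 15.5 s: the gauge's nose is against the red stop, with the roller nipping it at an estimated 6–9 N (about 0.1 rad past first bearing, steady 3.8 N drag), nothing else touched; the judge gave no verdict.

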